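Plug in an alarm relay, latch it and hang its inspection tag

ROBOT

A 7-joint arm with a two-finger parallel gripper is mounted at the origin on the work surface. World frame = base frame: x ahead of the robot, y to its left, z up, the work surface at z = 0. Lengths are in m, angles in rad, forces in N, time in s.
With the tool pointing down it reaches from about 0.35 to 0.9 m from the base axis. Payload 7.2 kg.
Tool frame: the origin (TCP) lies between the finger pads; the fingertips stand 25 mm ahead of it and the grasp point (between the pads) lies 6 mm ahead of it; z points along the fingers, y is the line along which they close (so a half turn about z gives the same grasp; the last joint's range is limited). The gripper opens to 85 mm and grips with 20 to 120 N. Pads are 22 mm wide; open, the fingers measure 114 mm over their backs; the gripper's body (76 mm by 85 mm) begins 54 mm behind the grasp point. The pads swing forward as they close: fully open they stand 13 mm farther back than shut.
Start: joints at [-0.068, 0.411, -0.013, 1.596, 0.006, 1.134, -0.082], TCP at [0.625, -0, 0.256] pointing down, gripper open.
Joint ranges: [-2.95, 2.95], [-0.29, 1.99], [-1.47, 1.44], [0.14, 2.54], [-1.03, 4.17], [0.13, 1.85], [-2.86, 2.86]. Speed limits (rad/s): [2.39, 2.39, 3.01, 3.01, 3.14, 3.14, 3.14].

INTERFACE

Orientations are given as a 3x3 rotation matrix whose columns are the frame's x, y, z axes.
In Python, from rig import robot, snapshot, search_frame, cut_out, landmark_of gives the robot as it stands. The module is installed in compiled form; this text tells all that it offers.
- The arm moves only by the tool apply_moves, never from a script. Its arguments are lists of equal length, an entry for each row: "translation": the shift along the tool's x, y, z scaled (see below), a list of three; "rot": the turn, a rotation vector about the tool's x, y, z scaled (see below), a list of three. A call has 1 to 20 rows; each row is the pose to reach, as a shift and turn from the pose commanded when the call began, along the tool's axes at that moment, turning the shorter way round; what a row does not reach only later rows make up. The controller multiplies each number of a shift by 0.1 m and each number of a turn by 360 degrees. A row lasts 1/10 s, in which the tool goes at most 50 mm and 8.59 degrees, less where a joint would pass 70% of its speed; a pose out of reach is approached as far as the arm can. A call with a number of a shift or a turn outside -1 to 1 is refused whole. A call with a gripper value outside its range is refused whole. "gripper" is the finger opening in mm, from 0 to 85.4, set as the call begins (left out, the last holds). The fingers move at their own pace and stop on an object; "grip_force" is the grip in N (left out, the last holds). Time passes only in rows, so rows that repeat a pose let the fingers close. It gives the time, the measured TCP pose, the force, the opening and the grip force at its end, in the units of the state.
- robot.state(): the state, without advancing time (a new reading comes with each control period).
- snapshot(name): name is "scene" or "side" or "wrist"; returns a dict with "frame" (480x640x3 uint8, red, green, blue), "range_z" (480x640 float32, m along the optical axis (not along the pixel's ray), 0 where there is no reading), "vertical_fov" (degrees; the focal length in pixels is half the picture's height over the tangent of half this angle, whatever the lens; pixels are square), "cx", "cy" (the principal point, pixels), "cam_to_world" (4x4, takes a point from camera to world coordinates); the wrist camera has in their place "T_tool_cam" (4x4, takes a point from camera to tool coordinates, whose origin is the TCP and whose axes are the flange's). Camera axes: x right, y up, looking along -z (the intrinsics and any distortion apply to the point x, -y, -z); pixel columns grow to the right and rows downward; lengths in m; the calibration is good to about 2 mm. A picture is of the moment at which its call begins: read the wrist's pose just before it.
- robot.finish_job(): hands the job in; it is judged then, once.
Trained networks look in a picture, given as the dict that the camera call returned (one of the last four; its "shot" number tells which), for a name from the list of things; names that differ only in an ending like _2 or _b are one class to them, and where a whole thing is asked for, a point or a joint stands for the part that bears it (a point fixed in the world has none). Each returns a list of dicts, best first, with "score" (0 to 1); they miss things now and then, are a little off and sometimes report something else, mostly with a low value. They report only what shows in the picture. A call takes as long as a camera call. They do not tell look-alikes from the thing itself.
- search_frame(picture, label): "point" ([x, y, z] in m, in the coordinates of the camera as it stood for that picture, good to about 4 mm: the middle of the surface that is visible of it).
- cut_out(picture, label): "mask" (480x640 bool, what is visible of it).
- landmark_of(picture, label): "point" ([x, y, z] in m, in the coordinates of the camera as it stood for that picture, good to about 4 mm: a listed point, or the origin of a listed thing).
The state is a dict: "t": time; "joints": joint angles; "joint_vel": joint speeds; "tau": joint torques, N m; "position": TCP position; "tool_rot": TCP orientation; "force": force on the tool from outside, world axes, zero at the start; "torque": the same for the moment, N m; "width": finger opening in m; "finger_force": force on a finger pad.
Only numpy, scipy, OpenCV 4.12 (cv2) and the standard library are available. Lean on these libraries where they do the work, as an engineer would, in place of code of your own. Each camera call takes 0.05 s, during which the arm holds its last target. There are 200 camera calls.

TASK

Put the tall relay into the pocket of the relay socket, fully home, let go of it, and swing the socket's retaining lever down over it until it is shut. Then hang the aluminium inspection tag by its hole over the post of the tag stand, so that it lies flat on the stand's foot. Leave the small spare relay, the wire spool and the pliers where they are.

Things in the scene. Friction and masses are not known exactly. Their poses are not given: they have to be found in the camera images.
- relay: The tall plug-in relay: white box with a black foot, 36 (x) x 28 (y) x 50 (z) mm, about 80 g, standing upright on the mat. Origin: centre of its underside; z up. It may go into the socket either way round (half turn). Mat top is at z = 0.002 everywhere under the work.
- socket: Relay socket, a fixed grey block 120 (x) x 70 (y) x 32 (z) mm on the mat, turned about the vertical. Origin: centre of its underside. In its middle a pocket, 39 (x) x 31 (y) mm, 20 mm deep, with a 3 mm chamfered mouth; the relay's long side goes along the socket's x; a seated relay stands 30 mm proud. Hinge cheeks at x = +48 mm, to 77 mm up, carry the lever.
- socket_floor (a point): Centre of the pocket's floor, 12 mm above the socket's underside; the origin of a fully seated relay lies here. Axes as the socket's.
- latch (a joint): Angle of the retaining lever (rad): 0 = shut, level over the relay, pointing to the socket's -x; grows as it swings up and back; 1.57 upright. Starts at 1.85 to 2.1 (stop 2.2), leaning to +x; stays where left (stiff hinge, about 0.6 N at the handle). Shut means against its stop at 0. Steel bar 14 wide, 5 thick, 100 mm from hinge to handle; shut, its underside is 2.5 mm above the seated relay.
- latch_tip (a point): Centre of the lever's handle, a black round cross bar 10 mm thick and 44 mm long (along the socket's y) at the lever's end, 100 mm from the hinge. With the lever shut it is at the socket's x = -52 mm, 67 mm above the socket's underside.
- latch_hinge (a point): Hinge axis of the lever: at x = +48 mm, y = 0, z = 67 mm in the socket's frame; the axis runs along the socket's y.
- tag: Inspection tag, a flat aluminium plate 80 (x) x 34 (y) x 6 (z) mm, about 50 g, lying on the mat, with a round 18 mm hole through it near its +x end. Origin: centre of its underside.
- tag_eye (a point): Centre of the tag's hole, at half thickness: x = +26 mm, z = 3 mm in the tag's frame.
- stand: Tag stand, fixed: a dark steel disc 90 mm across and 8 mm thick with an upright steel post, 8 mm across, in its middle, rising 40 mm above the disc. Origin: centre of the disc's underside, on the mat.
- post_foot (a point): Foot of the post: centre of the disc's top face, 8 mm above the stand's underside.
- callpoint: Bystander, fixed: red alarm call point, 84 x 84 x 34 mm. Origin: centre of its underside.
- spare: Bystander: small spare relay, 26 x 18 x 22 mm. Origin: centre of its underside.
- spool: Bystander: blue wire spool, 50 mm across, 34 mm tall, standing. Origin: centre of its underside.
- pliers: Bystander: pliers with blue grips, about 135 mm long and 10 mm tall, lying along their x. Origin: under the pivot, the jaws to +x.
Mind the look-alikes: they are no part of the job. What is shaped like the relay but turquoise is not meant. Several things look just like the tag: the one meant starts nearest to the robot's base.

How it is judged:
On the way, in this order (a step that is already met when the one before it is completed fails the run):
1. the relay stands fully home in the socket's pocket, let go (horizontal distance between relay and socket_floor below 0.005 m and z of relay in the frame of socket_floor below 0.003 m and angle between relay's own z axis and vertical below 0.1 rad and contact force between relay and the fingers below 0.1 N), for 0.2 s.
2. the lever is shut over the seated relay (horizontal distance between relay and socket_floor below 0.005 m and z of relay in the frame of socket_floor below 0.003 m and angle between relay's own z axis and vertical below 0.1 rad and value of joint latch below 0.1 rad), for 0.2 s.
3. the tag hangs on the post, flat on the stand's foot, with the lever still shut (horizontal distance between tag_eye and post_foot below 0.008 m and z of tag_eye in the frame of post_foot below 0.01 m and (angle between tag's own z axis and vertical below 0.2 rad or angle between tag's own z axis and vertical above 2.94 rad) and value of joint latch below 0.1 rad and contact force between tag and the fingers below 0.1 N), for 0.2 s.
At the end, for the whole second after the job is handed in: Relay in the pocket: underside within 3 mm of the floor, 5 mm of centre, 0.1 rad of upright; lever within 0.1 rad of shut; tag hole around the post (within 8 mm of its axis), mid-plane under 10 mm above the foot, within 0.2 rad of level, either face up; relay and tag at rest (all of step 2 and horizontal distance between tag_eye and post_foot below 0.008 m and z of tag_eye in the frame of post_foot below 0.01 m and (angle between tag's own z axis and vertical below 0.2 rad or angle between tag's own z axis and vertical above 2.94 rad) and linear speed of each of relay, tag below 0.02 m/s); the robot touches nothing.
It fails at once if the spare relay is moved more than 25 mm (distance of spare from where it was at the start of the episode above 0.025 m).
It fails at once if the wire spool is moved more than 25 mm (distance of spool from where it was at the start of the episode above 0.025 m).
It fails at once if the pliers is moved more than 25 mm (distance of pliers from where it was at the start of the episode above 0.025 m).
It also fails if it takes over 64 s, if anything falls off the work surface, if the arm or the gripper's body presses on something with over 40 N, if the wrist force passes 120 N, or if a joint passes its speed limit or range.

## Working session

There is one attempt and no reset: what is moved stays moved. The work goes in short steps, Python scripts to look and compute and a tool call to move; the robot and the scene stay as the last step left them, time stands still between calls to the robot, and variables do not carry over. Pictures are saved under pics/ and viewed, at most 10 in all, crops included, and the job is handed in when it is done.

Besides the shell and the picture viewer there is one more tool, called after "Request:" by a JSON object that holds its "method" and its "body", one argument or row to a line. apply_moves: Moves the arm, as the interface text tells. Shifts and turns lie within -1 to 1; 1 stands for 0.1 m of shift or 360 degrees of turn. Its arguments: {"type":"object","properties":{"translation":{"type":"array"},"rot":{"type":"array"},"gripper":{"type":"number"},"grip_force":{"type":"number"}},"required":["translation","rot"]}

```bash
mkdir -p pics
cat > h.py <<'E'
import numpy as np, cv2
from rig import robot, snapshot, search_frame, cut_out, landmark_of
def shot(name):
    s=robot.state(); p=snapshot(name)
    if name=="wrist":
        T=np.eye(4);T[:3,:3]=s["tool_rot"];T[:3,3]=s["position"];M=T@np.array(p["T_tool_cam"])
    else: M=np.array(p["cam_to_world"])
    p["M"]=M; p["f"]=240/np.tan(np.radians(p["vertical_fov"])/2); return p
def w(p,c): return p["M"][:3,:3]@np.array(c)+p["M"][:3,3]
def save(p,n): cv2.imwrite("pics/"+n,cv2.cvtColor(p["frame"],cv2.COLOR_RGB2BGR))
def cloud(p,mask=None):
    z=p["range_z"]; m=z>0
    if mask is not None: m&=mask
    v,u=np.nonzero(m); d=z[v,u]
    c=np.stack([(u-p["cx"])*d/p["f"],-(v-p["cy"])*d/p["f"],-d],1)
    return c@p["M"][:3,:3].T+p["M"][:3,3],u,v
def px(p,X):
    c=p["M"][:3,:3].T@(np.array(X)-p["M"][:3,3]); return p["cx"]+p["f"]*c[0]/-c[2], p["cy"]-p["f"]*c[1]/-c[2]
def rect(P):
    (c,s,a)=cv2.minAreaRect((P[:,:2]*1000).astype(np.float32)); return np.round(c,1),np.round(s,1),round(a,1)
E
cat > a.py <<'E'
from h import *
np.set_printoptions(precision=4,suppress=True)
s=robot.state(); print(s["t"],s["position"],s["tool_rot"],s["width"])
for n in ["scene","side","wrist"]:
    p=shot(n); save(p,n+"0.png"); print(n,p["f"],p["cx"],p["cy"],p["M"][:3,3], [k for k in p])
    for l in ["relay","socket","tag","stand","spare","spool","pliers"]:
        for r in search_frame(p,l):
            if r["score"]>.3: print(" s",l,round(r["score"],2),w(p,r["point"]),np.round(px(p,w(p,r["point"]))))
    for l in ["relay","tag","socket","socket_floor","latch_tip","latch_hinge","tag_eye","post_foot"]:
        for r in landmark_of(p,l):
            if r["score"]>.3: print(" l",l,round(r["score"],2),w(p,r["point"]))
a=cv2.imread("pics/scene0.png");b=cv2.imread("pics/side0.png")
E
python3 a.py
```

```text
0.0 [ 0.6245 -0.      0.2554] [[-0.      1.     -0.0016]
 [ 1.      0.     -0.0001]
 [-0.0001 -0.0016 -1.    ]] 0.0855865502468484
scene 480.9511245825373 323.55463219799987 244.75875592314918 [ 1.1066 -0.0003  0.9022] ['frame', 'range_z', 'vertical_fov', 'cx', 'cy', 'cam_to_world', 'shot', 'M', 'f']
 s relay 0.8 [0.4612 0.2082 0.0443] [404. 192.]
 s relay 0.75 [0.517  0.2736 0.05  ] [438. 209.]
 s socket 0.67 [ 0.5801 -0.014   0.0332] [307. 245.]
 s tag 0.69 [ 0.4391 -0.2234  0.0054] [214. 204.]
 s tag 0.62 [ 0.6297 -0.311   0.0071] [166. 279.]
 s stand 0.67 [0.6306 0.1962 0.0113] [408. 266.]
 s spare 0.69 [0.7358 0.0254 0.0209] [330. 315.]
 s spool 0.56 [0.4741 0.3592 0.0374] [472. 195.]
 s pliers 0.72 [ 0.4648 -0.362   0.0121] [151. 214.]
 l relay 0.59 [0.5094 0.2774 0.0036]
 l tag 0.94 [ 0.6307 -0.3139  0.0022]
 l tag 0.91 [ 0.4375 -0.2218 -0.0019]
 l socket 0.85 [ 0.5326 -0.0081  0.0013]
 l socket_floor 0.95 [ 0.5346 -0.0075  0.0123]
 l latch_tip 0.65 [ 0.6186 -0.0012  0.1618]
 l latch_hinge 0.95 [ 0.5764 -0.0107  0.0676]
 l tag_eye 0.97 [ 0.458  -0.2368  0.0103]
 l tag_eye 0.72
[... 1159 characters left out ...]
891 326.3421557741563 237.0139496208032 [0.6241 0.0771 0.3742] ['frame', 'range_z', 'vertical_fov', 'cx', 'cy', 'T_tool_cam', 'shot', 'M', 'f']
 s socket 0.93 [ 0.5464 -0.0093  0.0354] [234. 213.]
 s tag 0.7 [ 0.6149 -0.2831  0.0064] [318. 445.]
 s tag 0.55 [ 0.4757 -0.2338  0.0052] [189. 408.]
 s tag 0.4 [ 0.6112 -0.0028  0.1615] [303. 258.]
 s stand 0.94 [0.6257 0.1557 0.0118] [328.   0.]
 s spare 0.91 [0.7351 0.0224 0.0221] [456. 173.]
 l tag 0.37 [ 0.6275 -0.1943  0.0041]
 l socket 0.82 [ 0.534  -0.0114 -0.    ]
 l socket_floor 0.62 [ 0.5347 -0.009   0.0181]
 l latch_tip 0.98 [ 0.6219 -0.0056  0.1606]
 l latch_hinge 0.81 [ 0.584  -0.0088  0.0713]
 l tag_eye 0.43 [ 0.4582 -0.2428  0.0024]
```

View pics/scene0.png

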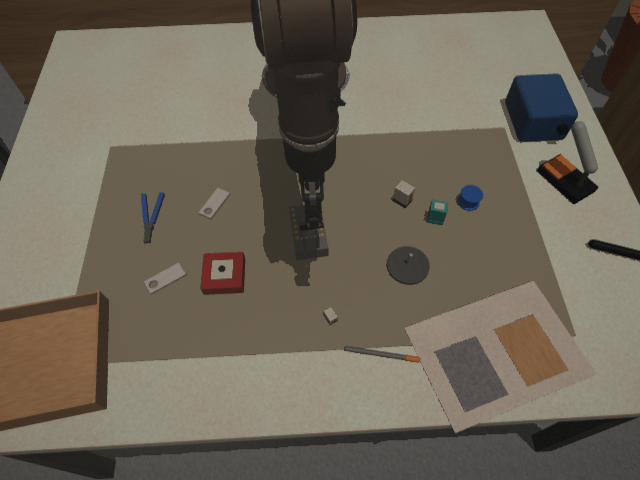

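```bash
cat > b.py <<'E'
from h import *
np.set_printoptions(precision=4,suppress=True)
for n in ["scene","side"]:
    p=shot(n); print(n)
    for l,zr in [("relay",(.042,.065)),("socket",(.026,.04)),("tag",(.002,.015)),("stand",(.005,.013)),("callpoint",(.0,.06)),("spool",(.02,.05)),("spare",(.01,.05))]:
        for r in cut_out(p,l):
            if r["score"]<.4: continue
            P,u,v=cloud(p,r["mask"]); col=p["frame"][v,u].mean(0)
            k=(P[:,2]>zr[0])&(P[:,2]<zr[1]); Q=P[k]
            if len(Q)<20: continue
            print(l,round(r["score"],2),len(Q),rect(Q),"zmed",round(np.median(Q[:,2]),4),"mean",Q.mean(0),"rgb",col.round())
E
python3 b.py
```

```text
scene
relay 0.87 223 (array([509.6, 275.2]), array([35.7, 30.5]), 73.9) zmed 0.0522 mean [0.512  0.2745 0.0516] rgb [54. 80. 71.]
relay 0.85 209 (array([455. , 210.1]), array([36. , 31.9]), 49.8) zmed 0.0521 mean [0.4578 0.2088 0.0511] rgb [95. 88. 77.]
socket 0.74 887 (array([533.9, -10.4]), array([124.4,  70. ]), 5.6) zmed 0.0342 mean [ 0.5482 -0.0172  0.034 ] rgb [51. 48. 43.]
tag 0.9 492 (array([ 625.2, -314.6]), array([36. , 78.7]), 30.9) zmed 0.0078 mean [ 0.6252 -0.3115  0.0078] rgb [134. 125. 117.]
tag 0.72 426 (array([ 437.1, -223.9]), array([36.8, 81.2]), 61.8) zmed 0.0079 mean [ 0.4365 -0.2223  0.0078] rgb [130. 121. 113.]
stand 0.86 1111 (array([625.6, 197.3]), array([84.4, 90.7]), 82.3) zmed 0.0105 mean [0.6275 0.1962 0.0104] rgb [60. 58. 54.]
stand 0.64 74 (array([544. , -10.1]), array([102.5,  69.5]), 6.8) zmed 0.0099 mean [ 0.5833 -0.0078  0.0096] rgb [51. 48. 43.]
callpoint 0.88 1726 (array([ 627.2, -190.9]), array([84.9, 87.6]), 89.3) zmed 0.0324 mean [ 0.6334 -0.1887  0.0306] rgb [105.  60.  52.]
spool 0.85 318 (array([468.1, 359.5]), array([49.1, 48.1]), 13.7) zme
[... 896 characters left out ...]
zmed 0.0093 mean [0.5307 0.0174 0.009 ] rgb [72. 68. 63.]
stand 0.59 1035 (array([625.1, 197.5]), array([90.8, 88.1]), 79.7) zmed 0.0092 mean [0.6248 0.201  0.0092] rgb [77. 75. 72.]
callpoint 0.68 693 (array([ 626.2, -187.2]), array([89.5, 83.5]), 89.3) zmed 0.0297 mean [ 0.6248 -0.1732  0.0255] rgb [129.  47.  38.]
spool 0.89 521 (array([468.4, 361.4]), array([47.3, 49.9]), 45.4) zmed 0.0355 mean [0.4686 0.3622 0.0352] rgb [ 26.  72. 137.]
spool 0.7 1029 (array([533.8, -10.3]), array([120.8,  77.6]), 7.6) zmed 0.0325 mean [ 0.5309 -0.0024  0.0315] rgb [73. 69. 64.]
spare 0.42 103 (array([733.7,  26.2]), array([26.4, 20.2]), 23.2) zmed 0.0206 mean [0.733  0.029  0.0196] rgb [128. 118. 104.]
```

The scene picture shows the white relay at (403,193), the turquoise one at (438,211), the near tag at (214,204) and the far tag at (165,278). The socket is at about (310,235) under the arm and the stand at (408,265). I'm moving over the relay.

Request:
{"method": "apply_moves", "body": {
  "translation": [
    [1, -0.8, 0],
    [1, -0.8, 0],
    [1, -0.8, 0],
    [1, -0.8, 0]
  ],
  "rot": [
    [0, 0, -0.024],
    [0, 0, -0.048],
    [0, 0, -0.072],
    [0, 0, -0.096]
  ]
}}

```text
t: 3.6
position: [0.5424, 0.1047, 0.2568]
tool_rot: [[-0.575, 0.818, -0.0], [0.818, 0.575, 0.002], [0.002, 0.001, -1.0]]
force: [0.0, -0.6, 0.2]
width: 0.0853
finger_force: 0.0
```

```bash
cat > g.py <<'E'
import sys
from h import *
# usage: g.py x y z yawdeg(tool x dir)  -> shift & rot in units
def go(x,y,z,yaw):
    s=robot.state(); R=np.array(s["tool_rot"]); a=np.radians(yaw)
    X=np.array([np.cos(a),np.sin(a),0]);Z=np.array([0,0,-1.]);Rt=np.stack([X,np.cross(Z,X),Z],1)
    from scipy.spatial.transform import Rotation as Ro
    print("t",round(s["t"],2),"pos",np.round(s["position"],4),"yaw",round(np.degrees(np.arctan2(R[1,0],R[0,0])),1),"w",round(s["width"],4),"F",np.round(s["force"],1))
    print("shift",np.round(R.T@(np.array([x,y,z])-s["position"])/.1,3),"rot",np.round(Ro.from_matrix(R.T@Rt).as_rotvec(degrees=True)/360,4))
if __name__=="__main__": go(*map(float,sys.argv[1:]))
E
python3 g.py .455 .21 .19 229
```

```text
t 3.6 pos [0.5424 0.1047 0.2568] yaw 125.1 w 0.0853 F [ 0.  -0.6  0.2]
shift [ 1.363 -0.11   0.67 ] rot [ 3.000e-04 -1.000e-04 -2.886e-01]
```

Request:
{"method": "apply_moves", "body": {
  "translation": [
    [0.5, 0, 0.1],
    [1, -0.08, 0.3],
    [1, -0.08, 0.3],
    [1, -0.08, 0.3],
    [1, -0.08, 0.3],
    [1, -0.08, 0.3],
    [1, -0.08, 0.3],
    [1, -0.08, 0.3],
    [1, -0.08, 0.3],
    [1, -0.08, 0.3],
    [1, -0.08, 0.3],
    [1, -0.08, 0.3],
    [1, -0.08, 0.3]
  ],
  "rot": [
    [0, 0, -0.024],
    [0, 0, -0.048],
    [0, 0, -0.072],
    [0, 0, -0.096],
    [0, 0, -0.12],
    [0, 0, -0.144],
    [0, 0, -0.168],
    [0, 0, -0.192],
    [0, 0, -0.216],
    [0, 0, -0.24],
    [0, 0, -0.264],
    [0, 0, -0.2886],
    [0, 0, -0.2886]
  ]
}}

```text
t: 4.9
position: [0.482, 0.1779, 0.2263]
tool_rot: [[-0.664, -0.748, 0.0], [-0.748, 0.664, 0.0], [-0.0, 0.0, -1.0]]
force: [-0.2, -0.4, 1.0]
width: 0.0852
finger_force: 0.0
```

```bash
cat > c.py <<'E'
from h import *
import sys
n,l,z0,z1=sys.argv[1],sys.argv[2],float(sys.argv[3]),float(sys.argv[4])
p=shot(n)
if len(sys.argv)>5: save(p,sys.argv[5])
for r in cut_out(p,l):
    if r["score"]<.4: continue
    P,u,v=cloud(p,r["mask"]); k=(P[:,2]>z0)&(P[:,2]<z1); Q=P[k]
    if len(Q)>20: print(l,round(r["score"],2),len(Q),rect(Q),"zmed",round(np.median(Q[:,2]),4),p["frame"][v,u].mean(0).round())
E
python3 c.py wrist relay .042 .065 r1.png; python3 g.py .455 .21 .061 229
```

```text
relay 0.96 1875 (array([453.7, 206.6]), array([35.8, 28. ]), 47.8) zmed 0.0524 [177. 163. 142.]
relay 0.76 1595 (array([508.7, 273.3]), array([37.1, 27.8]), 73.7) zmed 0.0524 [ 79. 119. 105.]
t 5.0 pos [0.482  0.1778 0.2263] yaw -132.0 w 0.0857 F [ 0.5 -0.6 -0.1]
shift [-0.058  0.416  1.653] rot [ 0.      0.     -0.0026]
```

View pics/r1.png

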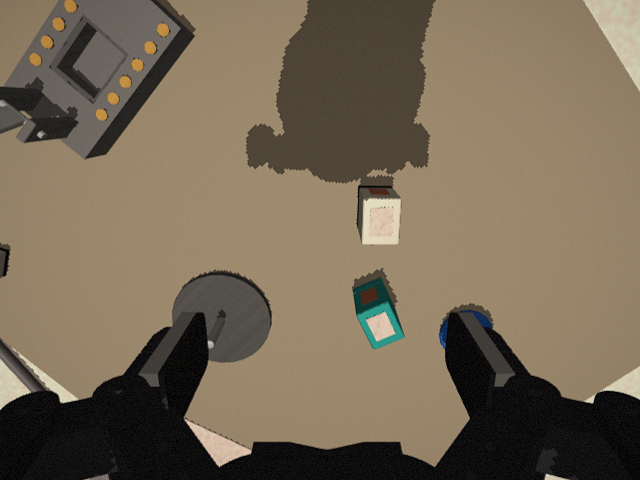

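The relay is at (380,215) in the wrist view, with the turquoise one at (378,318) clear of the fingers. I'm going down on it.

Request:
{"method": "apply_moves", "body": {
  "translation": [
    [-0.047, 0.41, 0.3],
    [-0.047, 0.41, 0.8],
    [-0.047, 0.41, 0.8]
  ],
  "rot": [
    [0, 0, 0],
    [0, 0, 0],
    [0, 0, 0]
  ]
}}

```text
t: 5.3
position: [0.4509, 0.2076, 0.1419]
tool_rot: [[-0.666, -0.746, -0.008], [-0.746, 0.666, -0.004], [0.008, 0.004, -1.0]]
force: [-0.0, -1.4, 0.3]
width: 0.0854
finger_force: 0.0
```

```bash
python3 c.py wrist relay .042 .065; python3 g.py .4545 .2085 .051 228
```

```text
relay 0.93 3435 (array([453.5, 206.4]), array([36.6, 28.1]), 48.1) zmed 0.0524 [142. 129. 112.]
relay 0.56 2855 (array([508.5, 273. ]), array([37.2, 28.1]), 73.9) zmed 0.0523 [ 69. 111.  99.]
t 5.4 pos [0.4544 0.2085 0.1465] yaw -131.8 w 0.0852 F [-0.1 -0.3  1.5]
shift [-0.003 -0.001  0.955] rot [ 0.0001 -0.0003  0.0005]
```

Request:
{"method": "apply_moves", "body": {
  "translation": [
    [0.01, 0, 0.4],
    [0.01, 0, 0.8],
    [0.01, 0, 0.95],
    [0.01, 0, 0.95]
  ],
  "rot": [
    [0, 0, 0],
    [0, 0, 0],
    [0, 0, 0],
    [0, 0, 0]
  ]
}}

```text
t: 5.8
position: [0.4546, 0.2074, 0.0514]
tool_rot: [[-0.667, -0.745, -0.0], [-0.745, 0.667, -0.001], [0.001, -0.0, -1.0]]
force: [0.3, 0.2, -0.1]
width: 0.0854
finger_force: 0.0
```

Request:
{"method": "apply_moves", "body": {
  "translation": [
    [0, 0, 0],
    [0, 0, 0],
    [0, 0, 0],
    [0, 0, 0],
    [0, 0, 0],
    [0, 0, 0],
    [0, 0, 0],
    [0, 0, 0]
  ],
  "rot": [
    [0, 0, 0],
    [0, 0, 0],
    [0, 0, 0],
    [0, 0, 0],
    [0, 0, 0],
    [0, 0, 0],
    [0, 0, 0],
    [0, 0, 0]
  ],
  "gripper": 10,
  "grip_force": 40
}}

```text
t: 6.6
position: [0.4545, 0.2082, 0.0525]
tool_rot: [[-0.666, -0.746, 0.002], [-0.746, 0.666, 0.0], [-0.001, -0.001, -1.0]]
force: [-0.1, -1.0, 8.4]
width: 0.0271
finger_force: 39.6
```

Request:
{"method": "apply_moves", "body": {
  "translation": [
    [0, 0, -0.4],
    [0, 0, -0.8],
    [0.3, -0.5, -0.9],
    [0.5, -0.9, -0.9],
    [0.5, -0.9, -0.9],
    [0.5, -0.9, -0.9]
  ],
  "rot": [
    [0, 0, 0],
    [0, 0, 0.023],
    [0, 0, 0.046],
    [0, 0, 0.069],
    [0, 0, 0.092],
    [0, 0, 0.116]
  ]
}}

```text
t: 7.2
position: [0.4884, 0.1083, 0.1418]
tool_rot: [[-0.995, -0.104, 0.001], [-0.104, 0.995, -0.001], [-0.001, -0.001, -1.0]]
force: [-0.2, 1.0, -1.8]
width: 0.0276
finger_force: 40.3
```

```bash
python3 g.py .5335 -.0095 .13 186.5
```

```text
t 7.2 pos [0.4884 0.1083 0.1418] yaw -174.0 w 0.0276 F [-0.2  1.  -1.8]
shift [-0.326 -1.218  0.119] rot [-0.0001  0.0001 -0.0015]
```

Request:
{"method": "apply_moves", "body": {
  "translation": [
    [-0.1, -0.4, 0],
    [-0.2, -0.6, 0],
    [-0.2, -0.6, 0],
    [-0.2, -0.6, 0]
  ],
  "rot": [
    [0, 0, 0],
    [0, 0, 0],
    [0, 0, 0],
    [0, 0, 0]
  ]
}}

```text
t: 7.6
position: [0.5143, 0.0534, 0.1414]
tool_rot: [[-0.994, -0.113, -0.0], [-0.113, 0.994, 0.0], [0.0, 0.0, -1.0]]
force: [0.1, -0.3, -2.2]
width: 0.0274
finger_force: 40.3
```

```bash
cat > d.py <<'E'
from h import *
p=shot("wrist"); save(p,"s1.png")
for l in ["socket_floor","latch_hinge","latch_tip"]:
    for r in landmark_of(p,l)[:1]: print(l,r["score"],np.round(w(p,r["point"]),4))
P,u,v=cloud(p)
k=(abs(P[:,0]-.534)<.09)&(abs(P[:,1]+.01)<.06)
top=k&(P[:,2]>.028)&(P[:,2]<.04); print("top",top.sum(),rect(P[top]),np.median(P[top,2]))
fl=(abs(P[:,0]-.534)<.035)&(abs(P[:,1]+.01)<.032)&(P[:,2]<.022)&(P[:,2]>.005); print("floor",fl.sum(),rect(P[fl]) if fl.sum()>9 else "",np.median(P[fl,2]))
np.save("P.npy",P[k])
E
python3 d.py; python3 g.py .5335 -.0095 .13 186.5
```

```text
socket_floor 0.74 [ 0.5345 -0.0117  0.016 ]
top 18301 (array([533.9, -13.2]), array([120.7,  70.8]), 5.7) 0.034416748137646475
floor 2731 (array([527.2,  -4.1]), array([51.6, 51.2]), 5.5) 0.014589791419564013
t 7.8 pos [0.514  0.0546 0.1414] yaw -173.3 w 0.0271 F [-0.4  0.3 -1.1]
shift [-0.12  -0.659  0.114] rot [ 0.0001 -0.      0.0004]
```

View pics/s1.png

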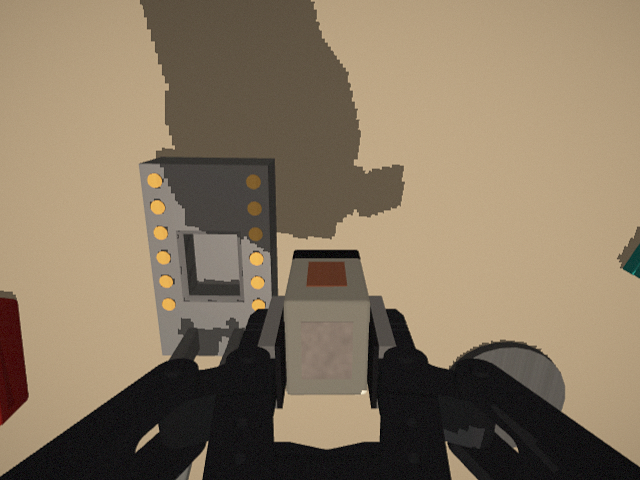

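The held relay shows at (325,320) and the pocket at (215,265). Next I measure the held relay in the same camera, so that its bias cancels.

```bash
cat > e.py <<'E'
from h import *
for n in ["wrist","scene","side"]:
    p=shot(n); s=robot.state(); c=s["position"]
    for r in cut_out(p,"relay")[:3]:
        P,u,v=cloud(p,r["mask"]); 
        if np.hypot(*(np.median(P[:,:2],0)-c[:2]))>.05: continue
        zt=np.percentile(P[:,2],98); Q=P[(P[:,2]>zt-.006)]
        print(n,len(Q),rect(Q),zt,"TCP",np.round(c,4))
    P,u,v=cloud(p); k=(abs(P[:,0]-.534)<.09)&(abs(P[:,1]+.01)<.06)&(P[:,2]>.028)&(P[:,2]<.04); print(" top",rect(P[k]),np.median(P[k,2]))
E
python3 e.py
```

```text
wrist 8217 (array([512.3,  53.9]), array([37.2, 28. ]), 6.7) 0.14254268218804636 TCP [0.5141 0.0544 0.1414]
 top (array([534. , -13.4]), array([120.8,  71. ]), 5.7) 0.0344517911437921
scene 17 (array([520.5,  50.9]), array([24.3, 19.2]), 4.1) 0.14977681656011113 TCP [0.5142 0.0542 0.1414]
 top (array([533. , -10.7]), array([125. ,  69.9]), 5.9) 0.03428499521397754
side 37 (array([517.7,  65.3]), array([24. , 43.2]), 56.7) 0.14100438126504158 TCP [0.5143 0.0539 0.1413]
 top (array([534.1, -11.1]), array([119.8,  78.4]), 6.4) 0.03306999351745099
```

Request:
{"method": "apply_moves", "body": {
  "translation": [
    [-0.07, -0.4, 0],
    [-0.133, -0.678, 0.1],
    [-0.133, -0.678, 0.3],
    [-0.133, -0.678, 0.45],
    [-0.133, -0.678, 0.45],
    [-0.133, -0.678, 0.45]
  ],
  "rot": [
    [0, 0, 0.0015],
    [0, 0, 0.0015],
    [0, 0, 0.0015],
    [0, 0, 0.0015],
    [0, 0, 0.0015],
    [0, 0, 0.0015]
  ]
}}

```text
t: 8.7
position: [0.5353, -0.0121, 0.0964]
tool_rot: [[-0.994, -0.105, -0.0], [-0.105, 0.994, 0.0], [0.0, 0.0, -1.0]]
force: [0.3, -0.5, -1.0]
width: 0.0271
finger_force: 40.3
```

Request:
{"method": "apply_moves", "body": {
  "translation": [
    [0, 0, 0.06],
    [0, 0, 0.12],
    [0, 0, 0.18],
    [0, 0, 0.18]
  ],
  "rot": [
    [0, 0, 0],
    [0, 0, 0],
    [0, 0, 0],
    [0, 0, 0]
  ]
}}

```text
t: 9.1
position: [0.5348, -0.0123, 0.0775]
tool_rot: [[-0.994, -0.105, -0.001], [-0.105, 0.994, -0.0], [0.001, 0.0, -1.0]]
force: [-0.6, 0.3, -1.2]
width: 0.0271
finger_force: 40.3
```

Request:
{"method": "apply_moves", "body": {
  "translation": [
    [0, 0, 0.05],
    [0, 0, 0.09],
    [0, 0, 0.12],
    [0, 0, 0.13],
    [0, 0, 0.13]
  ],
  "rot": [
    [0, 0, 0],
    [0, 0, 0],
    [0, 0, 0],
    [0, 0, 0],
    [0, 0, 0]
  ]
}}

```text
t: 9.6
position: [0.5353, -0.0123, 0.0651]
tool_rot: [[-0.994, -0.105, -0.0], [-0.105, 0.994, 0.0], [0.0, 0.0, -1.0]]
force: [-0.6, -0.5, -1.1]
width: 0.0271
finger_force: 40.3
```

Request:
{"method": "apply_moves", "body": {
  "translation": [
    [0, 0, 0.01],
    [0, 0, 0.02],
    [0, 0, 0.025],
    [0, 0, 0.025]
  ],
  "rot": [
    [0, 0, 0],
    [0, 0, 0],
    [0, 0, 0],
    [0, 0, 0]
  ]
}}

```text
t: 10.0
position: [0.5356, -0.0123, 0.0644]
tool_rot: [[-0.994, -0.105, 0.001], [-0.105, 0.994, -0.0], [-0.001, -0.001, -1.0]]
force: [-5.0, -0.4, 15.7]
width: 0.0276
finger_force: 42.5
```

Request:
{"method": "apply_moves", "body": {
  "translation": [
    [0, 0, 0],
    [0, 0, 0],
    [0, 0, 0],
    [0, 0, 0],
    [0, 0, 0],
    [0, 0, -0.2],
    [0, 0, -0.5],
    [0, 0, -1],
    [0, 0, -1]
  ],
  "rot": [
    [0, 0, 0],
    [0, 0, 0],
    [0, 0, 0],
    [0, 0, 0],
    [0, 0, 0],
    [0, 0, 0],
    [0, 0, 0],
    [0, 0, 0],
    [0, 0, 0]
  ],
  "gripper": 55
}}

```text
t: 10.9
position: [0.5388, -0.0119, 0.1685]
tool_rot: [[-0.994, -0.105, 0.01], [-0.105, 0.994, 0.0], [-0.01, -0.001, -1.0]]
force: [0.5, -0.8, 0.2]
width: 0.0548
finger_force: 0.0
```

```bash
cat > f.py <<'E'
from h import *
for n in ["wrist","side"]:
    p=shot(n); P,u,v=cloud(p)
    k=(abs(P[:,0]-.534)<.045)&(abs(P[:,1]+.012)<.035)&(P[:,2]>.045)&(P[:,2]<.08)
    zt=np.median(P[k,2]) if k.sum() else 0; Q=P[k&(abs(P[:,2]-zt)<.004)]; print(n,k.sum(),rect(Q) if len(Q)>5 else "",zt, np.percentile(P[k,2],[5,95]) if k.sum() else "")
    for r in landmark_of(p,"latch_tip")[:1]: print("tip",round(r["score"],2),np.round(w(p,r["point"]),4))
    for r in landmark_of(p,"relay")[:2]: print("relay",round(r["score"],2),np.round(w(p,r["point"]),4))
    if n=="side": save(p,"s2.png")
E
python3 f.py; python3 g.py .655 .001 .215 186.1
```

```text
wrist 4062 (array([547.2, -10.2]), array([64. , 33.7]), 2.5) 0.06442303160823541 [0.05160879 0.07598854]
relay 0.59 [ 0.5346 -0.0151  0.0114]
relay 0.58 [0.626 0.198 0.005]
side 259 (array([548.7,  -7.9]), array([64.2, 31.5]), 6.7) 0.06180590636888528 [0.04700999 0.07351546]
tip 0.66 [ 0.6193 -0.0043  0.1645]
relay 0.78 [5.102e-01 2.755e-01 2.000e-04]
relay 0.61 [ 0.5343 -0.0111  0.0151]
t 11.2 pos [ 0.5345 -0.0124  0.1615] yaw -174.0 w 0.0553 F [ 0.1 -1.2 -0.9]
shift [-1.211  0.007 -0.538] rot [ 0.     -0.0004 -0.0002]
```

The relay's top is at 0.064, which means it's seated. Next I close the fingers and go behind the lever.

Request:
{"method": "apply_moves", "body": {
  "translation": [
    [0, 0, -0.3],
    [0, 0, -0.55],
    [-0.4, 0, -0.55],
    [-0.8, 0, -0.55],
    [-1, 0, -0.55],
    [-1, 0, -0.55]
  ],
  "rot": [
    [0, 0, 0],
    [0, 0, 0],
    [0, 0, 0],
    [0, 0, 0],
    [0, 0, 0],
    [0, 0, 0]
  ],
  "gripper": 0,
  "grip_force": 30
}}

```text
t: 11.8
position: [0.6363, -0.0012, 0.2156]
tool_rot: [[-0.994, -0.105, -0.002], [-0.105, 0.994, 0.001], [0.002, 0.001, -1.0]]
force: [0.0, 0.9, 0.0]
width: 0.0002
finger_force: 0.0
```

Request:
{"method": "apply_moves", "body": {
  "translation": [
    [-0.26, 0, 0],
    [-0.26, 0, 0.2],
    [-0.26, 0, 0.37],
    [-0.26, 0, 0.37]
  ],
  "rot": [
    [0, 0, 0],
    [0, 0, 0],
    [0, 0, 0],
    [0, 0, 0]
  ]
}}

```text
t: 12.2
position: [0.6581, 0.0007, 0.1771]
tool_rot: [[-0.994, -0.105, -0.007], [-0.105, 0.994, -0.0], [0.007, 0.0, -1.0]]
force: [-0.6, 0.6, -0.6]
width: -0.0001
finger_force: 0.0
```

```bash
python3 - <<'E'
from h import *
p=shot("side"); save(p,"s3.png")
for r in landmark_of(p,"latch_tip")[:1]: print("tip",round(r["score"],2),np.round(w(p,r["point"]),4))
a=cv2.imread("pics/s3.png")[130:330,220:460]; cv2.imwrite("pics/s3c.png",cv2.resize(a,None,fx=3,fy=3))
E
python3 g.py .655 .001 .18 186.1
```

```text
tip 0.66 [ 0.6174 -0.0032  0.1603]
t 12.3 pos [0.6599 0.0008 0.1803] yaw -174.0 w 0.0005 F [ 0.5 -0.4  0.4]
shift [0.048 0.007 0.003] rot [ 0.     -0.0003 -0.0002]
```

View pics/s3c.png

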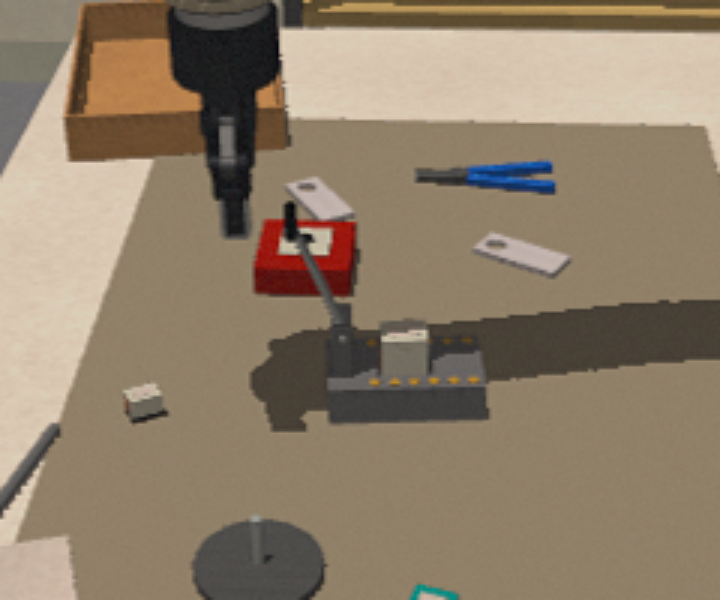

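The lever leans to +x with its handle at (290,220) in the crop, and the closed fingers are behind it at (235,220). Now I push.

Request:
{"method": "apply_moves", "body": {
  "translation": [
    [0.12, 0, 0],
    [0.24, 0, 0],
    [0.36, 0, 0],
    [0.48, 0, 0],
    [0.6, 0, 0],
    [0.7, 0, 0],
    [0.8, 0, 0],
    [0.9, 0, 0],
    [0.9, 0, 0]
  ],
  "rot": [
    [0, 0, 0],
    [0, 0, 0],
    [0, 0, 0],
    [0, 0, 0],
    [0, 0, 0],
    [0, 0, 0],
    [0, 0, 0],
    [0, 0, 0],
    [0, 0, 0]
  ]
}}

```text
t: 13.2
position: [0.5699, -0.0088, 0.181]
tool_rot: [[-0.994, -0.105, -0.001], [-0.105, 0.994, -0.0], [0.001, -0.0, -1.0]]
force: [-0.1, -0.8, -0.6]
width: 0.0
finger_force: 0.0
```

```bash
cat > k.py <<'E'
from h import *
for n in ["side","scene","wrist"]:
    p=shot(n)
    for l in ["latch_tip"]:
        for r in landmark_of(p,l)[:2]: print(n,l,round(r["score"],2),np.round(w(p,r["point"]),4))
    if n=="side": save(p,"s4.png")
a=cv2.imread("pics/s4.png")[130:330,220:460]; cv2.imwrite("pics/s4c.png",cv2.resize(a,None,fx=3,fy=3))
E
python3 k.py; python3 g.py .56 -.009 .18 186.1
```

```text
side latch_tip 0.43 [ 0.552  -0.0122  0.1657]
side latch_tip 0.34 [ 0.4383 -0.2281  0.0021]
scene latch_tip 0.73 [ 0.5575 -0.0093  0.1671]
wrist latch_tip 0.69 [ 0.5573 -0.0123  0.1631]
t 13.5 pos [ 0.5715 -0.0085  0.1807] yaw -174.0 w 0.0002 F [0.2 0.8 0.7]
shift [0.114 0.007 0.007] rot [ 0.     -0.     -0.0002]
```

View pics/s4c.png

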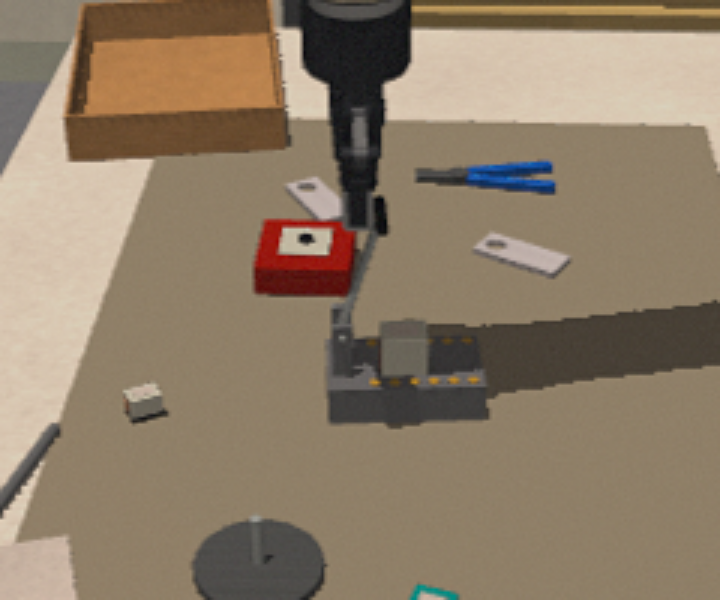

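The handle is at (378,215) in the crop, just past upright. I keep pushing, then follow the arc down from above.

Request:
{"method": "apply_moves", "body": {
  "translation": [
    [0.1, 0, 0],
    [0.2, 0, 0],
    [0.3, 0, 0],
    [0.4, 0, 0],
    [0.5, 0, 0],
    [0.5, 0, 0]
  ],
  "rot": [
    [0, 0, 0],
    [0, 0, 0],
    [0, 0, 0],
    [0, 0, 0],
    [0, 0, 0],
    [0, 0, 0]
  ]
}}

```text
t: 14.1
position: [0.5199, -0.0142, 0.1809]
tool_rot: [[-0.995, -0.105, -0.001], [-0.105, 0.995, -0.001], [0.001, -0.0, -1.0]]
force: [0.5, 1.5, 0.5]
width: -0.0001
finger_force: 0.0
```

Request:
{"method": "apply_moves", "body": {
  "translation": [
    [0.12, 0, 0.1],
    [0.18, 0, 0.17],
    [0.24, 0, 0.25],
    [0.29, 0, 0.33],
    [0.34, 0, 0.42],
    [0.38, 0, 0.52],
    [0.4, 0, 0.62],
    [0.42, 0, 0.7]
  ],
  "rot": [
    [0, 0, 0],
    [0, 0, 0],
    [0, 0, 0],
    [0, 0, 0],
    [0, 0, 0],
    [0, 0, 0],
    [0, 0, 0],
    [0, 0, 0]
  ]
}}

```text
t: 14.9
position: [0.4796, -0.0182, 0.1098]
tool_rot: [[-0.994, -0.105, -0.0], [-0.105, 0.994, 0.0], [0.0, 0.0, -1.0]]
force: [0.1, 0.4, 0.6]
width: 0.0001
finger_force: 0.2
```

```bash
sed -i 's/s4/s5/g' k.py; python3 k.py; python3 g.py .482 -.0173 .098 186.1
```

```text
side latch_tip 0.62 [ 0.4828 -0.0166  0.0816]
scene latch_tip 0.57 [ 0.4868 -0.0146  0.0782]
t 15.2 pos [ 0.4801 -0.0181  0.1111] yaw -174.0 w 0.0004 F [ 1.   0.5 -1. ]
shift [-0.019  0.006  0.131] rot [ 0.      0.0001 -0.0002]
```

View pics/s5c.png

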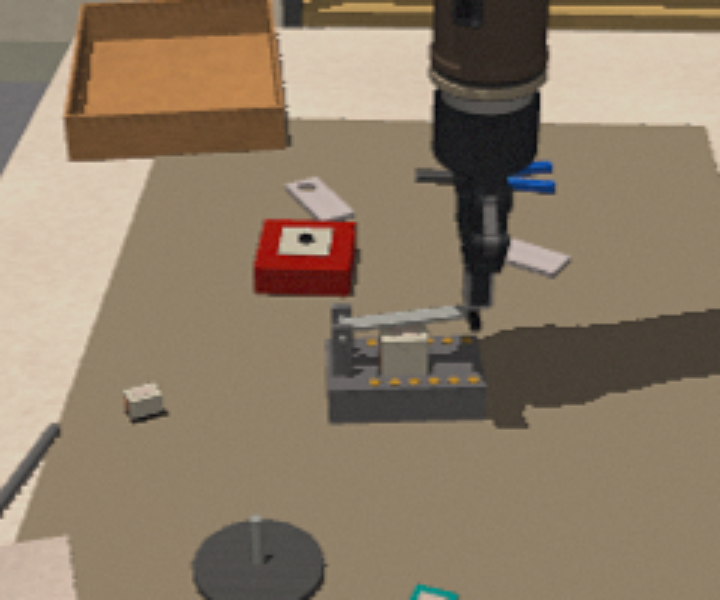

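The lever is nearly level with its handle at (473,320), under the fingertips. I press it the rest of the way.

Request:
{"method": "apply_moves", "body": {
  "translation": [
    [0, 0, 0.05],
    [0, 0, 0.1],
    [0, 0, 0.13],
    [0, 0, 0.14],
    [0, 0, 0.14]
  ],
  "rot": [
    [0, 0, 0],
    [0, 0, 0],
    [0, 0, 0],
    [0, 0, 0],
    [0, 0, 0]
  ]
}}

```text
t: 15.7
position: [0.4799, -0.0182, 0.0979]
tool_rot: [[-0.995, -0.105, 0.001], [-0.105, 0.995, -0.001], [-0.0, -0.001, -1.0]]
force: [-5.4, -0.2, 18.3]
width: -0.0
finger_force: 9.3
```

The lever is against its stop, with 18 N of reaction. I lift off and check it.

Request:
{"method": "apply_moves", "body": {
  "translation": [
    [0, 0, -0.1],
    [0, 0, -0.4],
    [0, 0, -0.8],
    [0, 0, -0.8]
  ],
  "rot": [
    [0, 0, 0],
    [0, 0, 0],
    [0, 0, 0],
    [0, 0, 0]
  ]
}}

```text
t: 16.1
position: [0.4824, -0.018, 0.1811]
tool_rot: [[-0.994, -0.105, 0.008], [-0.105, 0.994, -0.0], [-0.008, -0.001, -1.0]]
force: [0.2, 0.8, -0.1]
width: 0.0
finger_force: 0.0
```

```bash
sed -i 's/s5/s6/g;s/,"wrist"//' k.py; python3 k.py
python3 - <<'E'
from h import *
print(np.round(robot.state()["joints"],2))
for n in ["wrist","side"]:
    p=shot(n); P,u,v=cloud(p)
    C=np.array([.5345,-.0118]);a=np.radians(6.1);X=np.array([np.cos(a),np.sin(a)]);Y=np.array([-X[1],X[0]])
    q=np.stack([(P[:,:2]-C)@X,(P[:,:2]-C)@Y],1)
    for x in (-.035,-.015,.015,.03):
        k=(abs(q[:,0]-x)<.004)&(abs(q[:,1])<.004)&(P[:,2]<.15); print(n,x,np.round(np.median(P[k,2]),4),k.sum())
E
python3 g.py .435 -.2245 .18 -28.5
```

```text
side latch_tip 0.5 [ 0.4834 -0.0163  0.0683]
scene latch_tip 0.87 [ 0.4836 -0.0152  0.0674]
[ 0.21  0.28 -0.32  2.01  0.11  0.87  1.5 ]
wrist -0.035 0.072 172
wrist -0.015 nan 0
wrist 0.015 nan 0
wrist 0.03 nan 0
side -0.035 0.0523 14
side -0.015 0.0714 8
side 0.015 0.0555 13
side 0.03 0.035 13
t 16.4 pos [ 0.479  -0.0182  0.1757] yaw -174.0 w -0.0003 F [ 0.1  0.1 -0.2]
shift [ 0.654 -2.005 -0.042] rot [ 4.000e-04 -1.000e-04 -4.041e-01]
  return _methods._mean(a, axis=axis, dtype=dtype,
  ret = ret.dtype.type(ret / rcount)
```

The lever is level with its top at 0.0715, so it's shut. Next is the tag, turning the tool so that the camera is on the hole's side.

Request:
{"method": "apply_moves", "body": {
  "translation": [
    [0.1, -0.3, 0],
    [0.2, -0.6, 0],
    [0.3, -0.9, 0],
    [0.3, -1, 0],
    [0.3, -1, 0],
    [0.3, -1, 0],
    [0.3, -1, 0],
    [0.3, -1, 0],
    [0.3, -1, 0],
    [0.3, -1, 0],
    [0.3, -1, 0],
    [0.3, -1, 0],
    [0.3, -1, 0]
  ],
  "rot": [
    [0, 0, 0.023],
    [0, 0, 0.046],
    [0, 0, 0.069],
    [0, 0, 0.092],
    [0, 0, 0.115],
    [0, 0, 0.138],
    [0, 0, 0.161],
    [0, 0, 0.184],
    [0, 0, 0.207],
    [0, 0, 0.23],
    [0, 0, 0.253],
    [0, 0, 0.276],
    [0, 0, 0.299]
  ],
  "gripper": 62
}}

```text
t: 17.7
position: [0.4598, -0.1207, 0.1757]
tool_rot: [[0.207, 0.978, -0.002], [0.978, -0.207, 0.0], [-0.0, -0.002, -1.0]]
force: [0.2, -0.6, -0.2]
width: 0.0623
finger_force: 0.0
```

```bash
python3 g.py .435 -.2245 .16 -28.5
```

```text
t 17.7 pos [ 0.4598 -0.1207  0.1757] yaw 78.0 w 0.0623 F [ 0.2 -0.6 -0.2]
shift [-1.067 -0.027  0.158] rot [-2.00e-04  3.00e-04  2.96e-01]
```

Request:
{"method": "apply_moves", "body": {
  "translation": [
    [-0.3, 0, 0],
    [-0.6, 0, 0],
    [-0.9, -0.02, 0.1],
    [-1, -0.02, 0.15],
    [-1, -0.02, 0.15],
    [-1, -0.02, 0.15],
    [-1, -0.02, 0.15],
    [-1, -0.02, 0.15],
    [-1, -0.02, 0.15],
    [-1, -0.02, 0.15],
    [-1, -0.02, 0.15],
    [-1, -0.02, 0.15],
    [-1, -0.02, 0.15]
  ],
  "rot": [
    [0, 0, 0.023],
    [0, 0, 0.046],
    [0, 0, 0.069],
    [0, 0, 0.092],
    [0, 0, 0.115],
    [0, 0, 0.138],
    [0, 0, 0.161],
    [0, 0, 0.184],
    [0, 0, 0.207],
    [0, 0, 0.23],
    [0, 0, 0.253],
    [0, 0, 0.276],
    [0, 0, 0.296]
  ]
}}

```text
t: 19.0
position: [0.4377, -0.2181, 0.1608]
tool_rot: [[0.879, -0.477, -0.002], [-0.477, -0.879, 0.0], [-0.002, 0.001, -1.0]]
force: [0.1, 0.5, -0.8]
width: 0.0619
finger_force: 0.0
```

```bash
python3 c.py wrist tag .004 .015 t1.png
python3 - <<'E'
from h import *
p=shot("wrist")
for r in landmark_of(p,"tag_eye")[:2]: print(round(r["score"],2),np.round(w(p,r["point"]),4))
E
python3 g.py .435 -.2245 .028 -28.5
```

```text
tag 0.72 5107 (array([ 435.5, -226.6]), array([34.1, 80.1]), 60.1) zmed 0.0084 [164. 152. 143.]
0.61 [ 0.4601 -0.2416  0.003 ]
t 19.2 pos [ 0.438  -0.2181  0.1612] yaw -27.9 w 0.0619 F [-0.1  0.1  0.5]
shift [0.005 0.07  1.332] rot [0.0001 0.0002 0.0015]
```

View pics/t1.png

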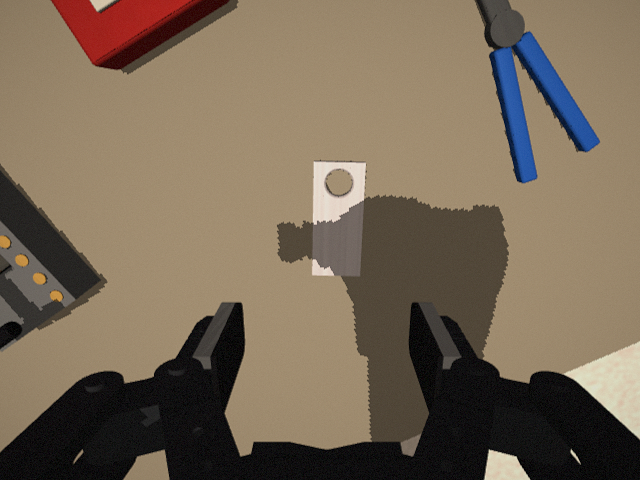

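The tag is at (338,220) with its hole at (339,182), and it lies between the open fingers. I go down and grip.

Request:
{"method": "apply_moves", "body": {
  "translation": [
    [0.013, 0.077, 0.4],
    [0.013, 0.077, 0.8],
    [0.013, 0.077, 1],
    [0.013, 0.077, 1]
  ],
  "rot": [
    [0, 0, 0.004],
    [0, 0, 0.004],
    [0, 0, 0.004],
    [0, 0, 0.004]
  ]
}}

```text
t: 19.6
position: [0.4337, -0.225, 0.0592]
tool_rot: [[0.871, -0.492, -0.005], [-0.492, -0.871, 0.002], [-0.006, 0.001, -1.0]]
force: [0.5, 0.3, 0.4]
width: 0.0619
finger_force: 0.0
```

Request:
{"method": "apply_moves", "body": {
  "translation": [
    [0, 0, 0.15],
    [0, 0, 0.3],
    [0, 0, 0.34],
    [0, 0, 0.34]
  ],
  "rot": [
    [0, 0, 0],
    [0, 0, 0],
    [0, 0, 0],
    [0, 0, 0]
  ]
}}

```text
t: 20.0
position: [0.4359, -0.2259, 0.0283]
tool_rot: [[0.87, -0.493, 0.0], [-0.493, -0.87, 0.0], [0.0, -0.0, -1.0]]
force: [-0.3, -0.0, 0.3]
width: 0.0621
finger_force: 0.0
```

Request:
{"method": "apply_moves", "body": {
  "translation": [
    [0, 0, 0],
    [0, 0, 0],
    [0, 0, 0],
    [0, 0, 0],
    [0, 0, 0],
    [0, 0, 0],
    [0, 0, 0],
    [0, 0, 0]
  ],
  "rot": [
    [0, 0, 0],
    [0, 0, 0],
    [0, 0, 0],
    [0, 0, 0],
    [0, 0, 0],
    [0, 0, 0],
    [0, 0, 0],
    [0, 0, 0]
  ],
  "gripper": 20,
  "grip_force": 40
}}

```text
t: 20.8
position: [0.4363, -0.226, 0.0289]
tool_rot: [[0.869, -0.494, 0.002], [-0.494, -0.869, -0.0], [0.002, -0.001, -1.0]]
force: [-1.8, 0.8, 6.9]
width: 0.032
finger_force: 39.0
```

Request:
{"method": "apply_moves", "body": {
  "translation": [
    [0, 0, -0.3],
    [0, 0, -0.7],
    [0, -0.2, -1],
    [-0.1, -0.5, -1],
    [-0.1, -0.8, -1],
    [-0.1, -1, -1],
    [-0.1, -1, -1],
    [-0.1, -1, -1],
    [-0.1, -1, -1]
  ],
  "rot": [
    [0, 0, 0],
    [0, 0, 0],
    [0, 0, -0.022],
    [0, 0, -0.044],
    [0, 0, -0.066],
    [0, 0, -0.088],
    [0, 0, -0.11],
    [0, 0, -0.132],
    [0, 0, -0.149]
  ]
}}

```text
t: 21.7
position: [0.4766, -0.1337, 0.1284]
tool_rot: [[0.911, 0.413, 0.001], [0.413, -0.911, -0.0], [0.001, 0.001, -1.0]]
force: [0.1, 0.3, -0.3]
width: 0.032
finger_force: 40.2
```

```bash
python3 g.py .6015 .1868 .165 24
```

```text
t 21.7 pos [ 0.4766 -0.1337  0.1284] yaw 24.4 w 0.032 F [ 0.1  0.3 -0.3]
shift [ 2.461 -2.403 -0.366] rot [ 0.0001 -0.0001  0.0011]
```

Request:
{"method": "apply_moves", "body": {
  "translation": [
    [0.2, -0.2, -0.3],
    [0.5, -0.5, -0.4],
    [0.85, -0.8, -0.4],
    [0.85, -0.8, -0.4]
  ],
  "rot": [
    [0, 0, 0],
    [0, 0, 0],
    [0, 0, 0],
    [0, 0, 0]
  ]
}}

```text
t: 22.1
position: [0.5241, -0.0194, 0.1689]
tool_rot: [[0.91, 0.415, 0.003], [0.415, -0.91, 0.003], [0.004, -0.001, -1.0]]
force: [0.3, 0.7, -0.6]
width: 0.0322
finger_force: 40.2
```

Request:
{"method": "apply_moves", "body": {
  "translation": [
    [0.4, -0.4, 0],
    [0.8, -0.8, 0],
    [0.8, -0.8, 0]
  ],
  "rot": [
    [0, 0, 0],
    [0, 0, 0],
    [0, 0, 0]
  ]
}}

```text
t: 22.4
position: [0.5631, 0.0859, 0.1682]
tool_rot: [[0.911, 0.413, 0.002], [0.413, -0.911, 0.003], [0.003, -0.002, -1.0]]
force: [-0.2, 0.1, -0.2]
width: 0.0319
finger_force: 40.2
```

Request:
{"method": "apply_moves", "body": {
  "translation": [
    [0.25, -0.25, 0],
    [0.5, -0.5, 0],
    [0.5, -0.5, 0],
    [0.5, -0.5, 0]
  ],
  "rot": [
    [0, 0, 0],
    [0, 0, 0],
    [0, 0, 0],
    [0, 0, 0]
  ]
}}

```text
t: 22.8
position: [0.5871, 0.1458, 0.1677]
tool_rot: [[0.913, 0.409, -0.0], [0.409, -0.913, -0.001], [-0.001, 0.0, -1.0]]
force: [0.3, -1.2, -0.7]
width: 0.032
finger_force: 40.2
```

```bash
cat > m.py <<'E'
from h import *
import sys
for n in ["wrist","scene"]:
    p=shot(n); c=np.array(robot.state()["position"])
    if n=="wrist": save(p,sys.argv[1]); cc=c
    for l in ["tag_eye","post_foot"]:
        for r in landmark_of(p,l)[:2]: print(n,l,round(r["score"],2),np.round(w(p,r["point"]),4),"rel TCP",np.round(w(p,r["point"])-c,4))
    P,u,v=cloud(p)
    k=(np.hypot(P[:,0]-.625,P[:,1]-.197)<.055)&(P[:,2]>.006)&(P[:,2]<.014); print(" disc",k.sum(),rect(P[k]) if k.sum()>20 else "",[np.round(np.array(q),1) for q in cv2.minEnclosingCircle((P[k,:2]*1000).astype(np.float32))] if k.sum()>20 else "")
    k=(np.hypot(P[:,0]-.625,P[:,1]-.197)<.02)&(P[:,2]>.04)&(P[:,2]<.06); print(" posttop",k.sum(),P[k].mean(0).round(4) if k.any() else "",np.round(P[k,2].max(),4) if k.any() else "")
    for r in cut_out(p,"tag")[:3]:
        Q,u,v=cloud(p,r["mask"]); m=Q[:,2]>.1
        if m.sum()>50: print(" tag",round(r["score"],2),rect(Q[m]),np.percentile(Q[m,2],[5,50,95]).round(4))
E
python3 m.py p1.png; python3 g.py .6015 .1868 .1 24
```

```text
wrist tag_eye 0.55 [ 5.347e-01 -1.150e-02  4.000e-04] rel TCP [-0.0524 -0.1559 -0.1674]
wrist post_foot 0.88 [0.6268 0.1942 0.0143] rel TCP [ 0.0398  0.0497 -0.1534]
 disc 14772 (array([624.7, 194.3]), array([88.9, 89.1]), 25.2) [array([624.6, 194.3]), np.float64(45.0)]
 posttop 186 [0.6252 0.194  0.0491] 0.0519
 tag 0.87 (array([586. , 145.1]), array([81.5, 34.1]), 23.9) [0.1456 0.1468 0.1478]
scene tag_eye 0.62 [0.6105 0.155  0.148 ] rel TCP [ 0.0232  0.011  -0.02  ]
scene tag_eye 0.62 [ 0.6394 -0.3356  0.0057] rel TCP [ 0.0522 -0.4796 -0.1623]
scene post_foot 0.59 [0.6247 0.1971 0.0156] rel TCP [ 0.0375  0.0531 -0.1525]
 disc 1202 (array([627.6, 196.8]), array([88.9, 95.6]), 79.5) [array([628.7, 197.4]), np.float64(50.5)]
 posttop 20 [0.6261 0.1963 0.0475] 0.0555
 tag 0.71 (array([596.6, 150.2]), array([60.5, 36.4]), 26.6) [0.1435 0.1472 0.1493]
t 23.2 pos [0.5874 0.1447 0.168 ] yaw 24.0 w 0.032 F [-0.9  0.3 -0.2]
shift [ 0.3   -0.327  0.68 ] rot [ 0.     -0.     -0.0001]
```

View pics/p1.png

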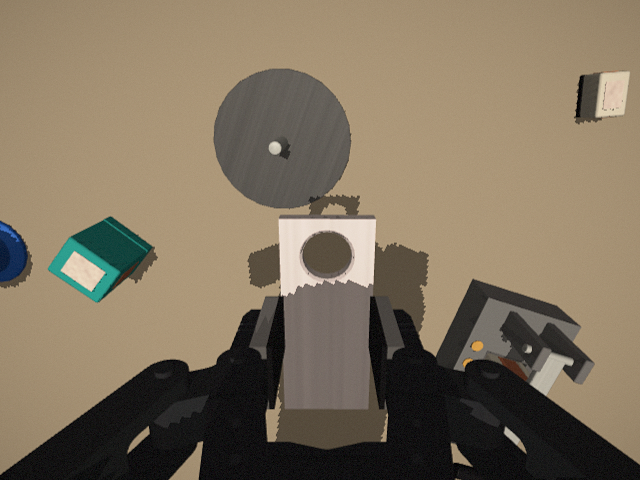

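The wrist view shows the held tag level, with its hole at (327,255) and the post top at (275,148). I go lower with the hole 25 mm short of the post and measure again.

Request:
{"method": "apply_moves", "body": {
  "translation": [
    [0.05, -0.29, 0.2],
    [0.05, -0.29, 0.5],
    [0.05, -0.29, 0.65],
    [0.05, -0.29, 0.65],
    [0.05, -0.29, 0.65]
  ],
  "rot": [
    [0, 0, 0],
    [0, 0, 0],
    [0, 0, 0],
    [0, 0, 0],
    [0, 0, 0]
  ]
}}

```text
t: 23.7
position: [0.5806, 0.173, 0.1032]
tool_rot: [[0.914, 0.406, 0.0], [0.406, -0.914, -0.001], [-0.0, 0.001, -1.0]]
force: [-0.1, 0.5, -0.2]
width: 0.0318
finger_force: 40.2
```

```bash
cat > q.py <<'E'
from h import *
p=shot("wrist"); save(p,"p2.png"); s=robot.state(); R=np.array(s["tool_rot"]); c=np.array(s["position"])
P,u,v=cloud(p); T=(P-c)@R
k=(np.hypot(P[:,0]-.625,P[:,1]-.196)<.02)&(P[:,2]>.044)&(P[:,2]<.056); po=T[k].mean(0); print("post tool mm",(po*1000).round(1),k.sum())
# hole: contour hole in tag depth mask
Z=np.full(p["range_z"].shape,9.); Z[v,u]=T[:,2]
m=((abs(Z-np.median(T[(abs(T[:,0]-.035)<.004)&(abs(T[:,1])<.015),2]))<.004)).astype(np.uint8)
cs,h=cv2.findContours(m,cv2.RETR_CCOMP,cv2.CHAIN_APPROX_NONE)
Tm=np.full(Z.shape+(3,),np.nan); Tm[v,u]=T
for c_,hh in zip(cs,h[0]):
    if hh[3]>=0 and len(c_)>40:
        q=Tm[c_[:,0,1],c_[:,0,0]]; print("hole tool mm",[np.round(np.array(x),1) for x in cv2.minEnclosingCircle((q[:,:2]*1000).astype(np.float32))],(q.mean(0)*1000).round(1), c_[:,0].mean(0))
print("tcp",c.round(4),"t",s["t"])
E
python3 q.py
```

```text
post tool mm [48.7 -1.5 54.2] 300
hole tool mm [array([24.7,  0.4]), np.float64(9.4)] [24.7  0.3 23.7] [326.41605839 254.05839416]
tcp [0.5811 0.1733 0.1038] t 23.75
```

Request:
{"method": "apply_moves", "body": {
  "translation": [
    [0.24, -0.023, 0],
    [0.24, -0.023, 0],
    [0.24, -0.023, 0.1],
    [0.24, -0.023, 0.2],
    [0.24, -0.023, 0.3],
    [0.24, -0.023, 0.4],
    [0.24, -0.023, 0.4]
  ],
  "rot": [
    [0, 0, 0],
    [0, 0, 0],
    [0, 0, 0],
    [0, 0, 0],
    [0, 0, 0],
    [0, 0, 0],
    [0, 0, 0]
  ]
}}

```text
t: 24.45
position: [0.5998, 0.1853, 0.0607]
tool_rot: [[0.913, 0.407, -0.003], [0.407, -0.913, -0.001], [-0.003, -0.0, -1.0]]
force: [-0.2, -0.1, -1.1]
width: 0.0323
finger_force: 40.2
```

Run:
```python
from h import *
p=shot("wrist"); save(p,"p3.png")
a=cv2.imread("pics/p3.png")[120:420,180:480]; cv2.imwrite("pics/p3c.png",cv2.resize(a,None,fx=2,fy=2))
```

```text
(no output)
```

View pics/p3c.png

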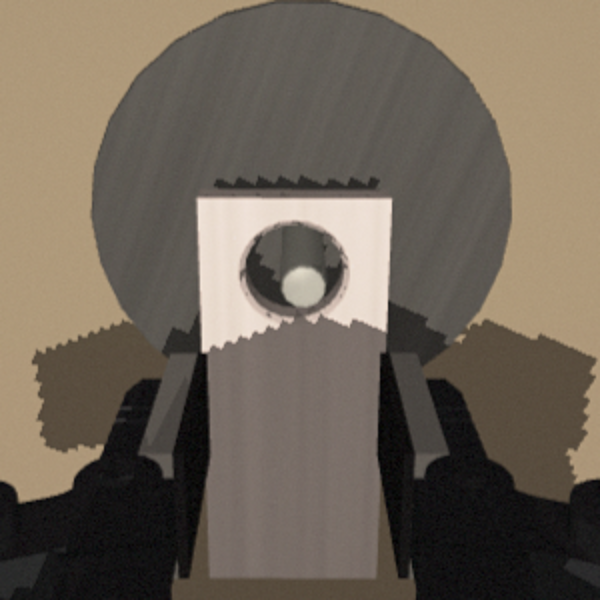

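The post top at (303,288) in the crop stands inside the hole, centred at (293,270), and nothing is touching. I lower it on.

Request:
{"method": "apply_moves", "body": {
  "translation": [
    [0, 0, 0.08],
    [0, 0, 0.16],
    [0, 0, 0.21],
    [0, 0, 0.225],
    [0, 0, 0.225]
  ],
  "rot": [
    [0, 0, 0],
    [0, 0, 0],
    [0, 0, 0],
    [0, 0, 0],
    [0, 0, 0]
  ]
}}

```text
t: 25.0
position: [0.601, 0.1858, 0.0399]
tool_rot: [[0.913, 0.407, -0.001], [0.407, -0.913, -0.0], [-0.001, -0.0, -1.0]]
force: [0.7, 0.0, 0.0]
width: 0.0324
finger_force: 40.2
```

Request:
{"method": "apply_moves", "body": {
  "translation": [
    [0, 0, 0.012],
    [0, 0, 0.024],
    [0, 0, 0.034],
    [0, 0, 0.034]
  ],
  "rot": [
    [0, 0, 0],
    [0, 0, 0],
    [0, 0, 0],
    [0, 0, 0]
  ]
}}

```text
t: 25.4
position: [0.6013, 0.1859, 0.0371]
tool_rot: [[0.913, 0.407, 0.0], [0.407, -0.913, 0.0], [0.0, 0.0, -1.0]]
force: [-0.4, -0.1, -0.0]
width: 0.0321
finger_force: 40.3
```

Request:
{"method": "apply_moves", "body": {
  "translation": [
    [0, 0, 0],
    [0, 0, 0],
    [0, 0, 0],
    [0, 0, 0],
    [0, 0, 0],
    [0, 0, -0.1],
    [0, 0, -0.4],
    [0, 0, -0.8],
    [0, 0, -1],
    [0, 0, -1],
    [0, 0, -1]
  ],
  "rot": [
    [0, 0, 0],
    [0, 0, 0],
    [0, 0, 0],
    [0, 0, 0],
    [0, 0, 0],
    [0, 0, 0],
    [0, 0, 0],
    [0, 0, 0],
    [0, 0, 0],
    [0, 0, 0],
    [0, 0, 0]
  ],
  "gripper": 60
}}

```text
t: 26.5
position: [0.6012, 0.186, 0.1376]
tool_rot: [[0.913, 0.407, 0.001], [0.407, -0.913, 0.001], [0.001, -0.0, -1.0]]
force: [-0.6, 0.5, -0.1]
width: 0.0601
finger_force: 0.0
```

Run:
```python
from h import *
p=shot("wrist"); save(p,"z.png")
for r in cut_out(p,"tag")[:2]:
    Q,u,v=cloud(p,r["mask"]); print("tag",round(r["score"],2),rect(Q),np.percentile(Q[:,2],[5,50,95]).round(4))
    A=np.c_[Q[:,:2],np.ones(len(Q))]; k=abs(Q[:,2]-np.median(Q[:,2]))<.004; print("slope",np.linalg.lstsq(A[k],Q[k,2],rcond=None)[0][:2].round(3))
for n in ["side","scene"]:
    p=shot(n)
    for r in landmark_of(p,"latch_tip")[:1]: print(n,np.round(w(p,r["point"]),4))
s=robot.state(); print(s["t"],s["width"],s["position"].round(4) if hasattr(s["position"],"round") else s["position"])
```

```text
tag 0.66 (array([600. , 185.1]), array([81.6, 34.6]), 23.2) [0.0151 0.0163 0.0174]
slope [-0.001 -0.001]
side [ 0.4826 -0.0142  0.0693]
scene [ 0.4818 -0.0147  0.0698]
26.8 0.060083288529243856 [0.6006 0.1857 0.1359]
```

View pics/z.png

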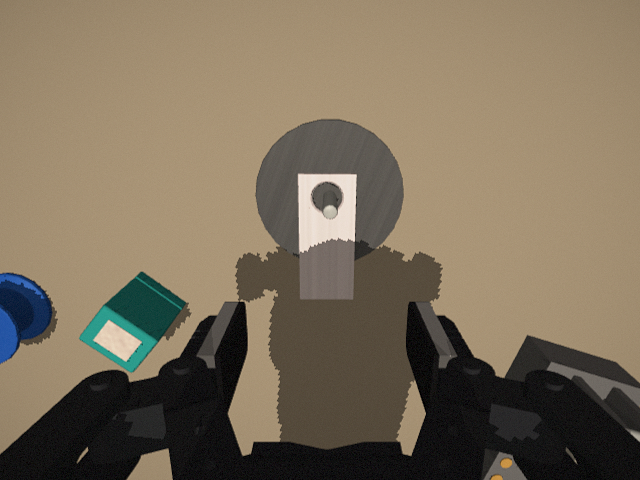

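The post (330,210) comes up through the tag's hole (327,197). The tag lies flat with its top at 0.016, the lever is shut and the robot is clear.

```bash
python3 -c "
from rig import robot
print(robot.finish_job())"
```

```text
the job is handed in; nothing more can be done
None
```

The job is handed in at about 27 s of the 64 s; my last camera checks showed the relay seated, the lever shut, and the tag flat on the stand's foot with the post through its hole, but the hand-in returned no verdict.

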